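# Pop the battery hatch of a bench instrument

### The job

Of the two aluminium instrument boxes on the bench, open the wide battery hatch: with closed fingertips, press its ribbed finger pad lightly down to its stop, then let go and draw back so that the push-push latch pops the hatch up. Keep clear of it and watch for a moment that it stays open by itself; once it is open, do not press it a second time. Grasp nothing, do not press the narrow fuse hatch on the other box, and leave the tray, the lens module, the jar and the screwdriver where they are.

Things in the scene. Friction and masses are not known exactly. Their poses are not given: they have to be found in the camera images.
- battery_unit: aluminium instrument box with the WIDE black hatch on top, fixed to the bench: 150 (x) x 120 (y) x 50 mm high. Origin: centre of its underside, on the bench; its x axis points from its front face (small dark display and two round sockets, towards the robot) to its back, z up. Its bare top is 50 mm above the bench. The two boxes and the jar swap places: left, middle, right.
- battery_hatch_pad (a point): centre of the ribbed finger pad (ribs 28 x 15 mm, about 1 mm high) on top of the wide hatch, 58 mm above the bench while shut, 72 mm in front of the hinge, 18 mm behind the free edge. The hatch: black plate 90 mm long (box x), 88 wide, 12 thick, its top 8 mm proud of the box top. This frame turns with the hatch; shut, its axes are those of the box.
- battery_hatch_hinge (a point): middle of the wide hatch's hinge line, which runs along the box's y axis at the box's back, 45 mm behind its centre, 50 mm above the bench. The free edge faces the robot and swings up and back. Open at 1.0 rad, it stands about 130 mm above the bench. Pushing the open hatch down again latches it shut.
- battery_hatch (a joint): angle of the wide hatch, rad: 0 latched shut, negative pressed in, positive open. Pressing the pad takes about 2 to 3 N; past -0.04 (3 mm at the pad) it is released when the finger withdraws; firm stop from -0.08 (6 mm). It follows the finger up with under 3 N and springs in about 1.5 s to its stop at 1.0, where it stays. After too short a press it is still latched: press again.
- battery_hatch_follower (a joint): sideways place of the wide hatch's hidden latch pin in its heart cam, m: about 0 latched; up to +0.010 while an opening press is made; about -0.002 when the hatch is open; below -0.0045 only when the open hatch is pushed back down into its latch.
- fuse_unit: second instrument box, of the same size, material and frame as the first, but with the NARROW hatch; fixed to the bench. Origin: centre of its underside.
- fuse_hatch (a joint): angle of the narrow hatch (90 mm long, 40 mm wide, otherwise built, hinged and latched like the wide one), rad: 0 shut and latched, negative pressed in, positive open. It is to stay shut.
- module_tray: loose black plastic tray of camera modules, 190 x 180 x 34 mm, left of the boxes. Origin: centre of its underside.
- lens_module: loose cream-coloured board 36 x 72 x 6 mm with a round black lens, 14 mm high in all, right of the boxes. Origin: centre of its underside.
- jar: loose small amber jar with a black cap, 42 mm across, 60 mm high, standing beside or between the two boxes. Origin: centre of its underside.
- driver: loose screwdriver 160 mm long, lying on the bench right of the boxes. Its x axis runs along the tool; the origin lies on the bench under its middle.
Mind the look-alikes: they are no part of the job. Leave any orange look-alike of the fuse_unit alone.

How it is judged:
On the way, in this order (a step that is already met when the one before it is completed fails the run):
1. the fingers press the wide hatch in below its latched position (value of joint battery_hatch below -0.03 rad and contact force between the fingers and battery_unit above 0.5 N).
2. the wide hatch has popped up and stands open for half a second with the robot off it (value of joint battery_hatch above 0.8 rad and contact force between each of the arm, the fingers and battery_unit below 0.1 N), for 0.5 s.
At the end, for the whole second after the job is handed in: The wide battery hatch stands open by itself (over 0.8 rad) and at rest, the narrow fuse hatch is still shut (under 0.05 rad), and the tray, the lens module, the jar and the screwdriver are within 20 mm of where they were (value of joint battery_hatch above 0.8 rad and velocity of joint battery_hatch between -0.1 and 0.1 rad/s and value of joint fuse_hatch between -0.03 and 0.05 rad and distance of each of module_tray, lens_module, jar, driver from where it was at the start of the episode below 0.02 m); the robot touches nothing.
It fails at once if the opened wide hatch is pushed back down into its latch (a second press) (value of joint battery_hatch_follower below -0.0045 m).
It fails at once if the wide hatch's box is pressed with more than 80 N (contact force between any of the fingers, the arm and battery_unit above 80 N).
It fails at once if the narrow fuse hatch is pressed in or opened (value of joint fuse_hatch below -0.03 rad or value of joint fuse_hatch above 0.05 rad).
It fails at once if a bystander is lifted, carried or shoved more than 20 mm (distance of any of module_tray, lens_module, jar, driver from where it was at the start of the episode above 0.02 m).
It also fails if it takes over 32 s, if anything falls off the work surface, if the arm or the gripper's body presses on something with over 40 N, if the wrist force passes 120 N, or if a joint passes its speed limit or range.

### The arm

A 7-joint arm with a two-finger parallel gripper is mounted at the origin on the work surface. World frame = base frame: x ahead of the robot, y to its left, z up, the work surface at z = 0. Lengths are in m, angles in rad, forces in N, time in s.
With the tool pointing down it reaches from about 0.425 to 0.875 m from the base axis. Payload 4.7 kg.
Tool frame: the origin (TCP) lies at the very end of the fingers, on their centre line; the grasp point (between the pads) lies behind it (ctrl.tcp_to_grasp is the y of the grasp point in the tool frame, in m); y points along the fingers, x is the direction in which the jaws open and shut, and the axes are right-handed (so a half turn about y gives the same grasp; the last joint's range is limited). The gripper opens to 87 mm and grips with 3 to 60 N. Pads are 19 mm wide; open, the fingers measure 117 mm over their backs; the gripper's body (75 mm by 190 mm) begins 51 mm behind the grasp point.
Start: joints at [1.239, 0.321, -0.07, 1.45, 0.023, 1.371, -0.057], TCP at [0.22, -0.612, 0.223] pointing down, gripper open.
Joint ranges: [-2.86, 2.86], [-0.3, 2.09], [-1.38, 1.24], [0.06, 2.45], [-1.56, 4.7], [0.09, 2.05], [-2.69, 2.69]. Speed limits (rad/s): [2.57, 2.57, 3.14, 3.14, 3.14, 3.14, 3.14].

### API

Orientations are given as a rotation vector (axis times angle).
In Python, from bench import ctrl, get_image, workorder gives the robot as it stands.
- The arm moves only by the tool drive_tool, never from a script. Its argument "increments" is text: rows parted by semicolons, each of 5 numbers parted by spaces: the shift along the tool's x, y, z in mm, then the turn about the tool's y in degrees, then the closure in counts, from 0 (fully open) to 255 (shut). In form: tx ty tz yaw fingers; .... A call has 1 to 20 rows; each row shifts and turns the commanded pose from where the row before left it, along the tool's axes as they then stand; what a row does not reach is not made up. A row lasts 1/8 s, in which the tool goes at most 62.5 mm and 10.7 degrees, less where a joint would pass 70% of its speed; a pose out of reach is approached as far as the arm can. A call is refused whole if a number of a shift passes 62.5 or a number of a turn 10.7, either way. A call with a gripper value outside its range is refused whole. The fingers move at their own pace and stop on an object; "squeeze" is the grip in N (left out, the last holds). Time passes only in rows, so rows that do not move let the fingers close. It gives the time, the measured TCP pose, the force and the opening at its end, in the units of the state.
- ctrl.get_state(): the state, without advancing time (a new reading comes with each control period).
- get_image(name): name is "scene" or "top"; returns a dict with "img" (480x640x3 uint8, red, green, blue), "mtx" (3x3 intrinsics, pixels), "camera_from_world" (4x4, takes a point from world to camera coordinates). Camera axes: x right, y up, looking along -z (the intrinsics and any distortion apply to the point x, -y, -z); pixel columns grow to the right and rows downward; lengths in m; the calibration is good to about 2 mm. A picture is of the moment at which its call begins. There is no depth.
- workorder.close_job(): hands the job in, once; it reports no verdict.
The state is a dict: "time": time; "joint_positions": joint angles; "qd": joint speeds; "joint_torque": joint torques, N m; "position": TCP position; "tool_rot": TCP orientation; "ft_force": force on the tool from outside, world axes, zero at the start; "torque": the same for the moment, N m; "grip_width": opening from 0.0 (shut) to 1.0 (fully open).
Only numpy, scipy, OpenCV 4.12 (cv2) and the standard library are available. Lean on these libraries where they do the work, as an engineer would, in place of code of your own. Each camera call takes 0.05 s, during which the arm holds its last target.

## Working session

There is one attempt and no reset: what is moved stays moved. The work goes in short steps, Python scripts to look and compute and a tool call to move; the robot and the scene stay as the last step left them, time stands still between calls to the robot, and variables do not carry over. Pictures are saved under pics/ and viewed, and the job is handed in when it is done.

Besides the shell and the picture viewer there is one more tool, called as name(argument=value, ...) on one line, values as JSON. drive_tool: Moves the arm, as the interface text tells. Its arguments: {"type":"object","properties":{"increments":{"type":"string"},"squeeze":{"type":"number"}},"required":["increments"]}

```bash
mkdir -p pics; cat > h.py <<'E'
import numpy as np, cv2
from bench import ctrl,get_image,workorder
def save(n,f):
    d=get_image(n); cv2.imwrite(f,d['img'][:,:,::-1]); np.savez(f[:-4]+'.npz',**d); return d
def ray(d,u,v):
    M=np.array(d['camera_from_world']);K=np.array(d['mtx'])
    p=np.linalg.inv(K)@[u,v,1]; c=np.array([p[0],-p[1],-1.])
    R=M[:3,:3]; return -R.T@M[:3,3], R.T@c
def onz(d,u,v,z):
    o,r=ray(d,u,v); return o+r*(z-o[2])/r[2]
def proj(d,P):
    M=np.array(d['camera_from_world']);K=np.array(d['mtx'])
    c=M[:3,:3]@np.array(P)+M[:3,3]; q=K@[c[0],-c[1],-c[2]]; return q[:2]/q[2]
E
python3 - <<'E'
from h import *
for n in('scene','top'):
    d=save(n,f'pics/{n}0.png'); print(d.keys(), ray(d,320,240))
print(ctrl.get_state(), ctrl.tcp_to_grasp)
E
```

```text
dict_keys(['img', 'mtx', 'camera_from_world']) (array([ 0.97696621, -0.7532675 ,  0.68310501]), array([-0.41383517,  0.71001662, -0.56992001]))
dict_keys(['img', 'mtx', 'camera_from_world']) (array([0.2487537 , 0.01630907, 1.53436476]), array([ 0.22845213, -0.0081262 , -0.9737841 ]))
{'time': 0.1, 'joint_positions': array([ 1.23907158,  0.32174201, -0.07010247,  1.45157319,  0.02260804,
        1.37079994, -0.05691498]), 'qd': array([-0.00054548, -0.0012067 , -0.00089465, -0.00106219, -0.00015464,
        0.00032311, -0.00075622]), 'joint_torque': array([-1.89978864e-04, -4.92571449e+01, -4.06030426e-01, -3.13398886e+01,
       -6.43422687e-02,  3.95156094e-02,  6.35659649e-05]), 'position': array([ 0.22012256, -0.61105549,  0.22156536]), 'tool_rot': array([-1.35225999,  0.95185081, -0.94941461]), 'ft_force': array([-0.179844  ,  0.39473468,  0.77679851]), 'torque': array([-0.02474989, -0.00013008, -0.004321  ]), 'grip_width': 0.997337588354846} -0.0187
```

```bash
ls .
```

```text
h.py
pics
```

View pics/top0.png

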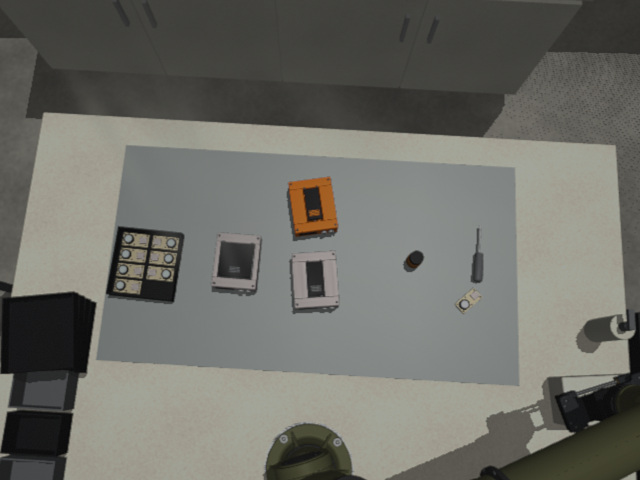

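View pics/scene0.png

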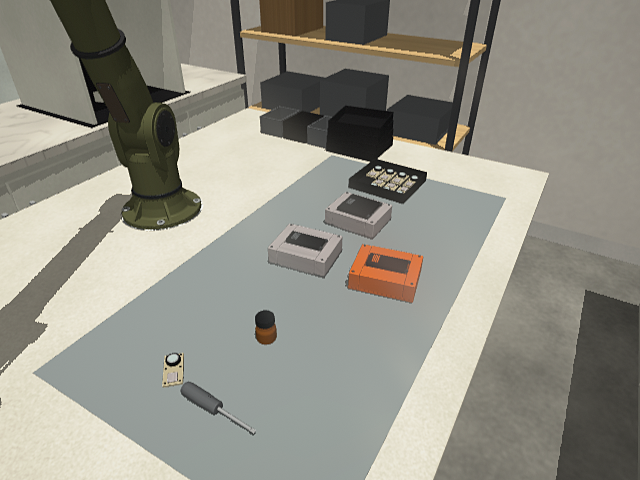

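The top view shows three candidates: a grey box with a wide hatch at (237,263), a grey box with a narrow hatch at (315,281), and an orange look-alike with a narrow hatch at (313,207). The wide one at (237,263) fits, and I'll confirm it in an enlarged crop.

```bash
python3 - <<'E'
from h import *
a=cv2.imread('pics/top0.png')[220:320,200:350]; b=cv2.imread('pics/scene0.png')[180:280,260:400]
a=cv2.resize(a,(600,400),interpolation=cv2.INTER_CUBIC)
cv2.imwrite('pics/c1.png',a); cv2.imwrite('pics/c2.png',cv2.resize(b,(700,500),interpolation=cv2.INTER_CUBIC))
d=dict(np.load('pics/top0.npz')); im=d['img']
g=im[225:300,205:268].astype(int)
hsv=cv2.cvtColor(im,cv2.COLOR_RGB2HSV)
print(im[240,216],im[263,214],im[263,208],im[263,237],im[270,234],im[290,240])
for v in range(228,300,3): print(v,im[v,237], end=' ')
E
```

```text
[122 123 121] [134 129 128] [121 126 124] [46 46 45] [74 75 76] [115 116 116]
228 [124 127 126] 231 [125 129 127] 234 [134 130 128] 237 [142 137 135] 240 [144 139 137] 243 [72 70 69] 246 [49 49 49] 249 [47 48 48] 252 [46 47 46] 255 [45 46 46] 258 [45 45 45] 261 [46 46 46] 264 [46 45 46] 267 [81 82 83] 270 [78 79 80] 273 [51 51 51] 276 [44 45 45] 279 [132 127 125] 282 [145 138 137] 285 [146 139 138] 288 [84 81 80] 291 [69 72 71] 294 [ 99 103 102] 297 [125 130 128]
```

View pics/c1.png

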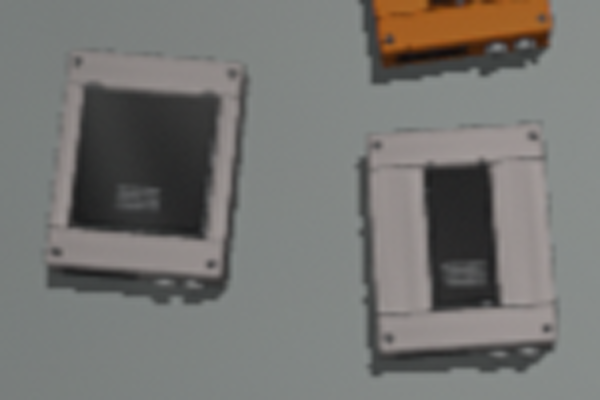

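View pics/c2.png

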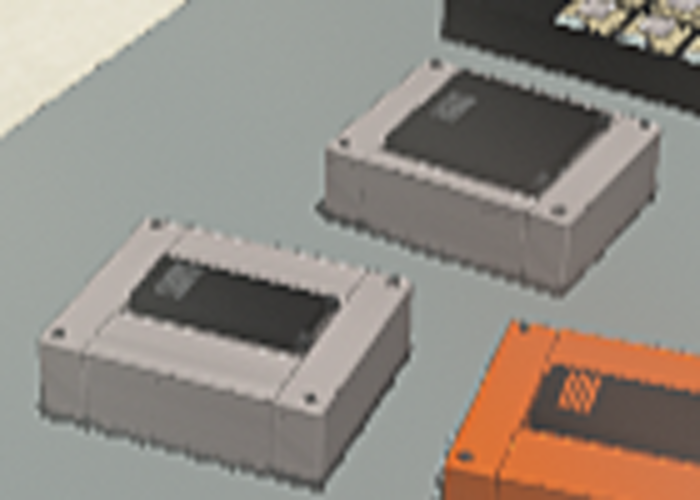

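The crops confirm it: the grey box at top (237,263) has the wide hatch. Its ribbed pad is at about (234.5,269) in the top view and (351,201) in the scene view.

```bash
python3 - <<'E'
from h import *
t=dict(np.load('pics/top0.npz')); s=dict(np.load('pics/scene0.npz'))
im=t['img'].astype(int)
m=(im.mean(2)<65); m2=np.zeros_like(m); m2[238:282,214:262]=m[238:282,214:262]
n,l,st,ce=cv2.connectedComponentsWithStats(m2.astype(np.uint8)); i=1+np.argmax(st[1:,4])
hull=cv2.convexHull(np.argwhere(l==i)[:,::-1].astype(np.float32)); 
P=np.array([onz(t,u,v,.058)[:2] for u,v in hull[:,0]],np.float32)
r=cv2.minAreaRect(P); print('hatch',r, cv2.boxPoints(r))
# box rectangle: bright
sub=im[:,:,0]-im[:,:,2]
m=(sub>=4)&(im.mean(2)>100); m2=np.zeros_like(m); m2[228:298,208:270]=m[228:298,208:270]
hull=cv2.convexHull(np.argwhere(m2)[:,::-1].astype(np.float32))
P=np.array([onz(t,u,v,.05)[:2] for u,v in hull[:,0]],np.float32)
r=cv2.minAreaRect(P); print('box',r,cv2.boxPoints(r))
# pad
for d,(a,b,c,e),nm in((t,(262,275,226,243),'t'),(s,(195,207,343,359),'s')):
    g=d['img'].astype(float).mean(2)[a:b,c:e]; print(np.round(g).astype(int))
    w=np.where(g>60,1.0,0); 
    v,u=np.mgrid[a:b,c:e]; uu,vv=(u*w).sum()/w.sum(),(v*w).sum()/w.sum(); print(nm,uu,vv,onz(d,uu,vv,.058))
from scipy.spatial.transform import Rotation as R
print(R.from_rotvec(ctrl.get_state()['tool_rot']).as_matrix())
E
```

```text
hatch ((0.5251606702804565, 0.22843879461288452), (0.09062509983778, 0.0949869304895401), 88.43029022216797) [[0.47644377 0.18444425]
 [0.57139504 0.18184227]
 [0.5738776  0.27243334]
 [0.4789263  0.27503532]]
box ((0.5270534157752991, 0.2287578582763672), (0.11872091889381409, 0.14771583676338196), 88.82649993896484) [[0.45199528 0.17092246]
 [0.5996801  0.16789722]
 [0.6021116  0.28659326]
 [0.4544267  0.2896185 ]]
[[50 50 52 53 52 53 52 51 50 48 47 45 44 43 43 42 42]
 [49 51 52 51 53 52 52 50 50 50 47 46 44 44 43 42 41]
 [49 49 51 51 53 52 52 50 50 48 48 46 45 43 43 42 41]
 [47 49 50 53 53 53 52 51 50 49 47 46 44 44 42 41 41]
 [47 47 51 62 71 69 65 65 61 56 56 53 49 46 42 41 40]
 [46 48 50 62 75 74 71 74 74 72 76 82 80 69 49 43 42]
 [45 47 52 66 81 85 85 86 81 76 77 78 76 64 45 41 41]
 [45 46 52 67 77 80 77 76 75 66 67 71 71 61 48 43 42]
 [44 46 52 63 71 74 72 72 75 73 74 79 84 70 47 43 40]
 [43 46 54 66 73 80 84 84 86 81 75 76 79 69 46 42 41]
 [43 45 49 54 59 62 65 65 66 62 60 61 64 58 46 42 42]
 [41 44 46 48 49 50 51 52 52 51 51 51 51 49 45 43 42]
 [41 43 44 46 47 49 49 50 51 49
[... 432 characters left out ...]
]
 [169 157  77  63  75  97 101  98  99 110 117 108  74  65  68  66]
 [122  64  66  76  93 109  91 110 114 116  96  68  67  68  68  67]
 [ 66  69  72  90  97 110 103 115 103  98  68  68  69  69  68  67]
 [ 72  74  72  81  80  99 100 101  92  69  69  70  70  69  69  69]
 [ 75  76  75  74  72  72  77  84  69  71  72  72  71  70  70  69]
 [ 75  75  75  76  75  74  72  72  72  74  73  71  71  71  70  70]
 [ 77  76  76  75  76  75  75  73  74  72  73  72  72  71  70  69]]
s 350.32608695652175 200.72282608695653 [0.49850803 0.23460943 0.058     ]
[[ 3.39002013e-01 -6.78387525e-04  9.40785403e-01]
 [-9.40784052e-01  1.59717700e-03  3.39002678e-01]
 [-1.73257600e-03 -9.99998494e-01 -9.67699460e-05]]
```

drive_tool(increments="0 0 0 7 255; 0 0 0 7 255; 0 0 0 7 255; -20 0 14 0 255; -38 0 26 0 255; -38 0 26 0 255; -38 0 26 0 255; -38 0 26 0 255; -38 0 26 0 255; -38 0 26 0 255; -38 0 26 0 255; -38 0 26 0 255; -38 0 26 0 255; -38 0 26 0 255; -10 0 6 0 255; 0 0 0 0 255", squeeze=5)

```text
time: 2.1
position: [0.5086, -0.2058, 0.2224]
tool_rot: [-1.202, 1.222, -1.221]
ft_force: [-0.5, -1.4, 0.6]
grip_width: 0.004
```

drive_tool(increments="-20 0 0 0 255; -38 0 -1 0 255; -38 0 -1 0 255; -38 0 -1 0 255; -38 0 -1 0 255; -38 0 -1 0 255; -38 0 -1 0 255; -38 0 -1 0 255; -38 0 -1 0 255; -38 0 -1 0 255; -38 0 -1 0 255; -25 0 0 0 255; -10 0 0 0 255; 0 0 0 0 255; 0 0 0 0 255")

```text
time: 3.98
position: [0.508, 0.226, 0.2224]
tool_rot: [-1.199, 1.226, -1.227]
ft_force: [-0.2, -1.2, -1.6]
grip_width: 0.004
```

```bash
python3 - <<'E'
from h import *
from scipy.spatial.transform import Rotation as R
s=ctrl.get_state(); M=R.from_rotvec(s['tool_rot']).as_matrix(); print(s['position'],s['ft_force'],M,M.T@(np.array([.5,.23,.085])-s['position'])*1000)
save('scene','pics/s1.png')
E
```

```text
[0.50802797 0.22596099 0.22236186] [-0.22199991 -1.20076678 -1.59176889] [[-2.29735071e-02 -1.06805012e-04  9.99736068e-01]
 [-9.99735353e-01 -1.19856571e-03 -2.29736187e-02]
 [ 1.20070307e-03 -9.99999276e-01 -7.92414890e-05]] [ -4.01844034 137.35777733  -8.10775656]
```

View pics/s1.png

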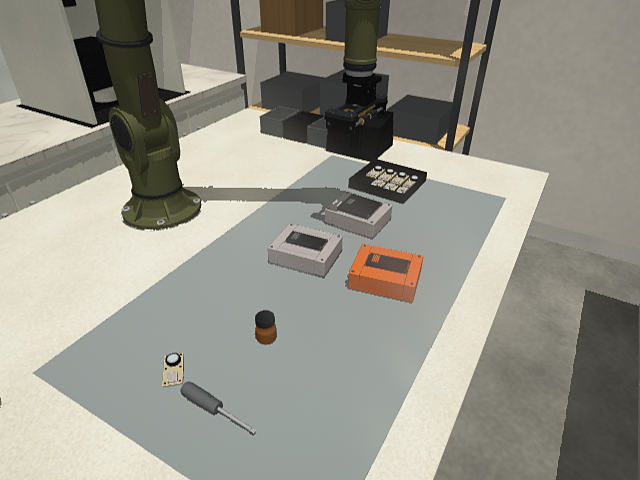

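The scene view shows the closed gripper above the wide hatch, around (358,150), and nothing has moved. I'll come down to 27 mm above the pad.

drive_tool(increments="-4 20 -8 0 255; 0 35 0 0 255; 0 35 0 0 255; 0 30 0 0 255; 0 17 0 0 255; 0 0 0 0 255; 0 0 0 0 255")

```text
time: 4.9
position: [0.5008, 0.2321, 0.0867]
tool_rot: [-1.197, 1.224, -1.225]
ft_force: [0.6, -0.5, 0.6]
grip_width: 0.004
```

```bash
python3 - <<'E'
from h import *
s=ctrl.get_state(); print(s['position'],s['ft_force'])
d=save('scene','pics/s2.png'); print(proj(d,s['position']),proj(d,[.5,.23,.058]))
cv2.imwrite('pics/s2c.png',cv2.resize(d['img'][130:250,290:430,::-1],(700,600),interpolation=cv2.INTER_CUBIC))
E
```

```text
[0.50075509 0.23211451 0.08673773] [ 0.60711207 -0.47640248  0.6451207 ]
[351.0875498  192.19570769] [350.0441243  201.56941185]
```

View pics/s2c.png

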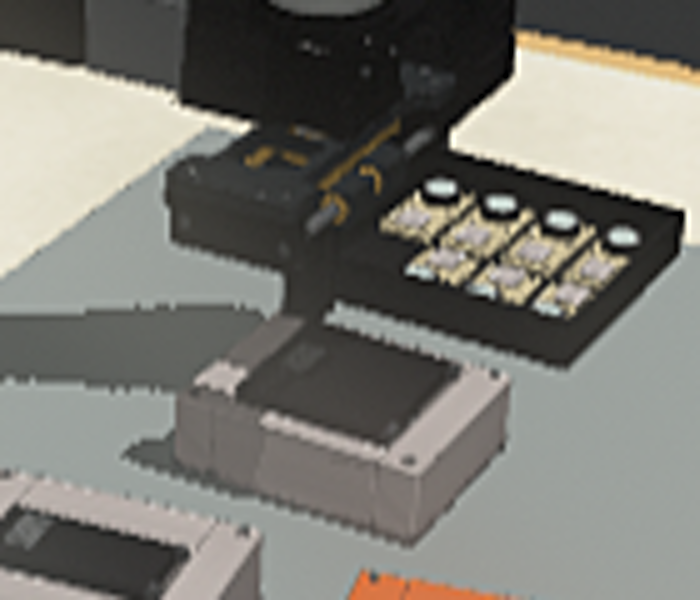

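The fingertips at crop (305,310) are straight above the pad at crop (305,355). I'll lower slowly to near contact.

drive_tool(increments="0 12 0 0 255; 0 8 0 0 255; 0 3 0 0 255; 0 2 0 0 255; 0 0 0 0 255; 0 0 0 0 255")

```text
time: 5.7
position: [0.5, 0.2319, 0.0607]
tool_rot: [-1.199, 1.224, -1.225]
ft_force: [1.1, -0.5, 0.5]
grip_width: 0.005
```

drive_tool(increments="0 2 0 0 255; 0 2 0 0 255; 0 1 0 0 255; 0 0 0 0 255; 0 0 0 0 255")

```text
time: 6.32
position: [0.4998, 0.2319, 0.0556]
tool_rot: [-1.199, 1.224, -1.224]
ft_force: [-1.1, 0.2, 2.9]
grip_width: 0.007
```

drive_tool(increments="0 1 0 0 255; 0 1 0 0 255; 0 1 0 0 255; 0 0 0 0 255; 0 0 0 0 255")

```text
time: 6.95
position: [0.4997, 0.232, 0.053]
tool_rot: [-1.2, 1.224, -1.225]
ft_force: [-3.1, -1.3, 6.9]
grip_width: 0.007
```

drive_tool(increments="0 1 0 0 255; 0 1 0 0 255; 0 0 0 0 255; 0 0 0 0 255")

```text
time: 7.45
position: [0.4998, 0.2321, 0.0522]
tool_rot: [-1.2, 1.224, -1.225]
ft_force: [-5.3, -2.2, 15.0]
grip_width: 0.006
```

It's at the stop: the force is rising to 15 N and the pad is about 6 mm in. Now I'll withdraw up and towards the robot.

drive_tool(increments="0 -8 0 0 255; 0 -20 -6 0 255; 0 -40 -14 0 255; 0 -45 -15 0 255; 0 -45 -15 0 255; 0 -40 -10 0 255; 0 -20 0 0 255; 0 0 0 0 255; 0 0 0 0 255; 0 0 0 0 255; 0 0 0 0 255; 0 0 0 0 255; 0 0 0 0 255; 0 0 0 0 255; 0 0 0 0 255; 0 0 0 0 255; 0 0 0 0 255; 0 0 0 0 255")

```text
time: 9.7
position: [0.4398, 0.2331, 0.2685]
tool_rot: [-1.199, 1.224, -1.225]
ft_force: [0.2, 0.2, 0.1]
grip_width: 0.006
```

```bash
python3 - <<'E'
from h import *
d=save('scene','pics/s3.png'); print(ctrl.get_state()['position'],ctrl.get_state()['ft_force'])
E
```

```text
[0.43981947 0.23308264 0.26852536] [-0.11593809 -0.33805217  0.46976027]
```

View pics/s3.png

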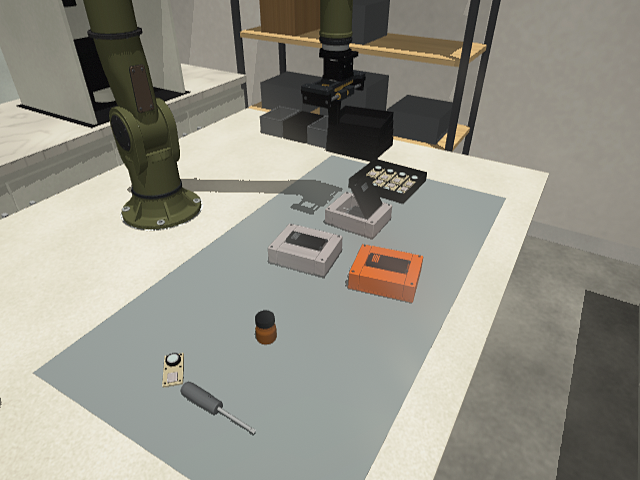

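The wide hatch is now standing up at about (365,195). The narrow hatch at (312,240) is shut, and the bystanders are where they were. I'll wait a second and measure the angle again.

drive_tool(increments="0 0 0 0 255; 0 0 0 0 255; 0 0 0 0 255; 0 0 0 0 255; 0 0 0 0 255; 0 0 0 0 255; 0 0 0 0 255; 0 0 0 0 255; 0 0 0 0 255; 0 0 0 0 255; 0 0 0 0 255; 0 0 0 0 255")

```text
time: 11.25
position: [0.4398, 0.2331, 0.2685]
tool_rot: [-1.199, 1.224, -1.224]
ft_force: [0.5, -0.3, 0.6]
grip_width: 0.005
```

```bash
python3 - <<'E'
from h import *
a=dict(np.load('pics/s3.npz'))['img']; d=save('scene','pics/s4.png')
print('diff s3/s4 max',np.abs(a.astype(int)-d['img']).max(), ctrl.get_state()['time'])
im=cv2.resize(d['img'][150:250,300:440,::-1],(700,500),interpolation=cv2.INTER_CUBIC)
# predicted free-edge corners at several angles
yaw=np.radians(-1.2);ex=np.array([np.cos(yaw),np.sin(yaw),0]);ey=np.array([-np.sin(yaw),np.cos(yaw),0])
h=np.array([.527,.2287,.05])+.045*ex
for q,c in((.8,(0,0,255)),(1.0,(0,255,0))):
  for y in(-.044,.044):
    p=h+ey*y-.09*np.cos(q)*ex+np.array([0,0,.09*np.sin(q)])+.008*(np.sin(q)*ex+np.array([0,0,np.cos(q)]))
    u=proj(d,p); print(q,y,u); cv2.circle(im,tuple(int(k) for k in ((u-[300,150])*5+2)),4,c,1)
cv2.imwrite('pics/s4c.png',im)
# bystanders
b=dict(np.load('pics/scene0.npz'))['img'].astype(int); df=np.abs(b-d['img']).max(2)>40
for n,(r0,r1,c0,c1) in dict(jar=(305,350,245,285),lens=(345,390,155,190),driver=(375,440,175,260),fuse=(220,278,265,345),tray=(158,205,398,430)).items(): print(n,df[r0:r1,c0:c1].sum())
E
```

```text
diff s3/s4 max 35 11.3
0.8 -0.044 [347.96259987 189.66199127]
0.8 0.044 [363.30723172 176.71308647]
1.0 -0.044 [353.22051643 187.74857201]
1.0 0.044 [368.45197111 174.7685278 ]
jar 0
lens 0
driver 0
fuse 0
tray 0
```

View pics/s4c.png

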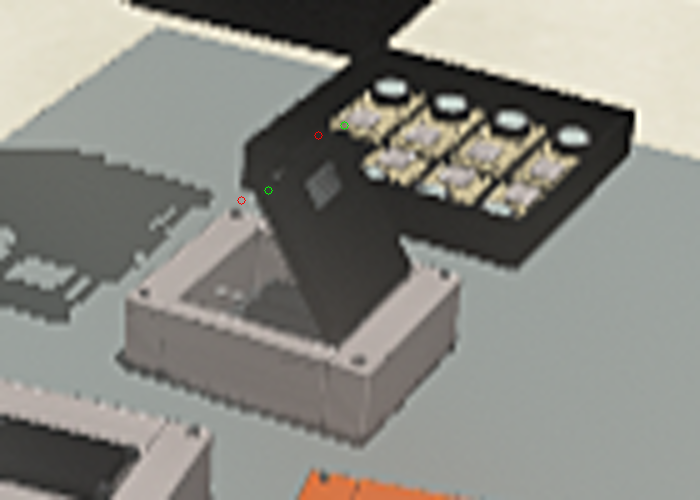

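The hatch's free corner sits at the mark predicted for 1.0 rad (crop (268,190)). The hatch is steady and the bystanders haven't changed, so I'm handing in.

```bash
python3 -c "
from bench import workorder
print(workorder.close_job())"
```

```text
the job is handed in; nothing more can be done
None
```

The wide battery hatch is open, and I've handed the job in; no verdict was reported. I pressed its ribbed pad once with closed fingertips, about 6 mm down to the stop. The wrist force peaked at about 15 N, above the 2 to 3 N needed to move the pad because I went onto the firm stop. I then drew the tool back up and towards the robot, and the hatch popped up.

- **Hatch open:** the picture matches the position predicted for 1.0 rad, not 0.8. Two pictures about 1.5 s apart show it in the same place; the largest pixel difference between them was 35 of 255, and I did not look into where that was.
- **Robot clear:** the tool stood well off the hatch, with the wrist force back to noise level (under 1 N).
- **Everything else:** comparing pictures from before and after shows no change at the jar, lens module, screwdriver or fuse box. The part of the tray I checked was also unchanged. The narrow hatch is still shut.

No check failed or disagreed. The hatch angle was judged from the pictures, since there is no direct reading of it.

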